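# Load the test carrier under the reader's hold-down spring

### The arm

A 7-joint arm with a two-finger parallel gripper is mounted at the origin on the work surface. World frame = base frame: x ahead of the robot, y to its left, z up, the work surface at z = 0. Lengths are in mm, angles in rad, forces in N, time in s.
With the tool pointing down it reaches from about 400 to 900 mm from the base axis. Payload 5.6 kg.
Tool frame: the origin (TCP) lies midway between the tips of the shut fingers; the grasp point (between the pads) lies 19 mm behind it; x points along the fingers, y is the direction in which the jaws open and shut, and the axes are right-handed (so a half turn about x gives the same grasp; the last joint's range is limited). The gripper opens to 92 mm and grips with 3 to 60 N. Pads are 20 mm wide; open, the fingers measure 128 mm over their backs; the gripper's body (75 mm by 189 mm) begins 69 mm behind the grasp point.
Start: joints at [-1.211, 0.468, -0.012, 1.603, 0.006, 1.071, -0.056], TCP at [254.838, 597.969, 214.592] pointing down, gripper open.
Joint ranges: [-2.53, 2.53], [-0.31, 2.02], [-1.57, 1.55], [0.28, 2.44], [-1.29, 4.43], [0.15, 1.84], [-2.92, 2.92]. Speed limits (rad/s): [2.57, 2.57, 3.14, 3.14, 3.14, 3.14, 3.14].

### API

Orientations are given as a rotation vector (axis times angle).
In Python, from cell import robot, grip, kin, viewer gives the robot as it stands. Calls block until the motion is done:
- robot.movep(position, orientation): joint-space move of the TCP to a pose.
- robot.servo_line(position, feed=150, rotation=None): straight line of the TCP; rotation=None keeps the orientation; feed is the mean speed in mm/s.
- robot.goto_joints(angles): joint-space move.
- grip(opening, newtons=None): opening from 0.0 (shut) to 1.0 (fully open); newtons is the grip in N (None keeps the last); returns when the fingers have stopped.
- robot.hold(seconds).
- kin.ik(position, orientation): joint angles nearest the present ones, or None.
- robot.observe(): the state.
- viewer.read_camera(name): name is "side" or "top"; returns the picture (384x512x3 uint8, red, green, blue); there is no depth.
- viewer.camera_info(name): a dict with "camera_matrix" (3x3 intrinsics, pixels), "R" (3x3) and "t" (3): a world point X has camera coordinates R X + t. Camera axes: x right, y down, z forward; pixel columns grow to the right and rows downward; lengths in mm; the calibration is good to about 2 mm. A picture is of the moment at which its call begins. camera_info takes no time and is no camera call.
A pose or a line that the arm cannot do raises robot.IKError and nothing moves.
- robot.job_done(): hands the job in, once; it reports no verdict.
Trained networks look in the newest picture that a camera, given by its name, has taken for a name from the list of things; names that differ only in an ending like _2 or _b are one class to them, and where a whole thing is asked for, a point or a joint stands for the part that bears it (a point fixed in the world has none). Each returns a list of dicts, best first, with "confidence" (0 to 1); they miss things now and then, are a little off and sometimes report something else, mostly with a low value. They report only what shows in the picture. A call takes as long as a camera call. They do not tell look-alikes from the thing itself.
- viewer.silhouettes(name, camera): "mask" (384x512 bool, what is visible of it).
- viewer.pinpoint(name, camera): "at" ([x, y, z] in mm, in the coordinates of the camera as it stood for that picture, good to about 4 mm: a listed point, or the origin of a listed thing).
The state is a dict: "t": time; "joints": joint angles; "joint_velocities": joint speeds; "joint_torque": joint torques, N m; "tcp_pos": TCP position; "tcp_rot": TCP orientation; "contact_force": force on the tool from outside, world axes, zero at the start; "wrist_torque": the same for the moment, N m; "grip_width": opening from 0.0 (shut) to 1.0 (fully open).
Only numpy, scipy, OpenCV 4.12 (cv2) and the standard library are available. Lean on these libraries where they do the work, as an engineer would, in place of code of your own. Each camera call takes 0.05 s, during which the arm holds its last target.

### The job

Load the blue test carrier into the reader dock with your fingertips alone: press it down hard on its sprung yellow platform and, keeping it pressed, slide it forward under the bridge and the steel leaf spring until it is fully home against the end stop and the platform has popped up behind it, then move clear. Nothing is to be picked up: do not lift the carrier out of the dock, and leave the bottles and the beaker where they stand.

Things in the scene. Friction and masses are not known exactly. Their poses are not given: they have to be found in the camera images.
- dock: Fixed white reader dock, 262 x 84 mm. Origin: on the bench, on the channel's centre line, under the bridge's near edge. +x = the way the carrier slides in, +y left, z up; every 'dock x' is in this frame. Channel 53 mm wide, from a back lip at dock x -145 to the end stop. Rails and lip 26 mm high, lower than the carrier's top. Fixed bed from dock x -53 mm on, 14 mm above the bench.
- bridge (a point): Middle of the underside of the dark steel bridge across the channel, dock x 5 mm, 32.5 mm above the bench. It spans dock x 0 to 10 mm, 73 mm wide, top at 40.5 mm. The carrier's top is 36 mm above the bench with the platform up (its nose then hits the bridge) and 30 mm when pressed down (it then passes beneath).
- stop (a point): Middle of the end stop's face, dock x 68 mm, on the bed (14 mm above the bench). The carrier's nose rests against it when fully home. Behind it the reader head is 44 mm high.
- carrier: Loose blue test carrier, 120 x 50 x 16 mm, about 0.15 kg, lying in the channel on the raised platform. Origin: centre of its underside; x points to its nose (nose +60 mm, rear end -60 mm), parallel to the dock's x; z up. At the start its origin is at dock x -78 to -66 mm, 20 mm above the bench; fully home at dock x +8 mm, 14 mm above the bench.
- pad (a point): Centre of the black thumb pad on the carrier's flat top, at carrier x -39 mm, 16 mm above its underside; the pad is 36 mm long (x), 42 mm wide. Just ahead a raised ridge, 6 mm thick, 44 mm wide, 10 mm high, stands at carrier x -18 to -12 mm: fingertips pressing on the pad push against its back. Fully home the ridge stops 4 mm short of the bridge.
- platform (a joint): Yellow sprung platform under the carrier, dock x -143 to -55 mm: how far it is pressed down, m. 0 = up (top 20 mm above the bench), 0.006 = fully down, level with the bed. Its spring pushes up with 5 N at the top, 9 N at the bottom. It springs up again once the carrier's rear end has passed dock x -55 mm (carrier origin at dock x +5 mm).
- leaf (a joint): Steel leaf spring behind the bridge, 24 mm wide, to dock x 64 mm: its angle, rad. 0 = at rest, lowest point (dock x 54 mm) 26 mm above the bench. The carrier's nose meets it at about dock x 30 mm and lifts it to about 0.1; it then presses the carrier with about 5 N. Sliding the pressed carrier takes some 8 to 20 N forward.
- bottle_a: Bystander: small milk-white sample bottle with a blue cap, 42 mm diameter, 70 mm tall; origin at the centre of its underside.
- bottle_b: Bystander: a second bottle like bottle_a.
- beaker: Bystander: clear open beaker, 56 mm across the rim, 60 mm tall; origin at the centre of its underside.
There are look-alikes about, which are no part of the job. There is more than one size of the carrier; the job needs the middle-sized.

How it is judged:
By the outcome, as a careful person would: the job done as asked, in the order asked, and still so for the second after the job is handed in, with the robot touching nothing.
It also fails if it takes over 40 s, if anything falls off the work surface, if the arm or the gripper's body presses on something with over 40 N, if the wrist force passes 120 N, or if a joint passes its speed limit or range.

## Working session

There is one attempt and no reset: what is moved stays moved. The work goes in short steps, each a Python script; the robot and the scene stay as the last script left them, time stands still between calls to the robot, and variables do not carry over. Pictures are saved under pics/ and viewed, and the job is handed in when it is done.

```bash
ls; mkdir -p pics; python3 - <<'E'
from cell import robot,grip,kin,viewer
import cv2,numpy as np
for c in("side","top"):
    im=viewer.read_camera(c); cv2.imwrite(f"pics/a_{c}.png",im[:,:,::-1])
    i=viewer.camera_info(c); print(c,np.round(i["camera_matrix"],1).tolist(),np.round(i["R"],4).tolist(),np.round(i["t"],1).tolist())
    for n in("carrier","pad","bridge","stop","dock","bottle_a","beaker"):
        for d in viewer.pinpoint(n,c):
            print(n,round(d["confidence"],2),np.round(np.array(i["R"]).T@(np.array(d["at"])-i["t"]),1))
s=robot.observe(); print(s)
E
```

```text
pics
side [[363.0, 0.0, 255.5], [0.0, 363.0, 188.8], [0.0, 0.0, 1.0]] [[0.9856, -0.1693, -0.0056], [-0.1393, -0.7911, -0.5956], [0.0964, 0.5878, -0.8033]] [-527.0, 136.6, 601.3]
carrier 0.98 [559.4  42.2  23.6]
carrier 0.62 [352.3 -12.1  -3.3]
carrier 0.62 [4.472e+02 1.993e+02 4.000e-01]
pad 0.9 [525.7  59.7  37.5]
pad 0.74 [452.3 229.7  12.1]
pad 0.73 [309.2 -28.4  18.2]
pad 0.69 [6.278e+02 8.300e+00 4.000e-01]
pad 0.44 [590.3 194.7  -2. ]
bridge 0.77 [627.2   4.3  29.5]
stop 0.67 [684.8 -25.9  18.3]
dock 0.81 [626.    8.8   0.9]
bottle_a 0.84 [ 5.774e+02 -1.203e+02  3.000e-01]
bottle_a 0.6 [588.8 192.4  -3.4]
beaker 0.94 [721.5 114.8  -2. ]
top [[477.6, 0.0, 255.2], [0.0, 477.6, 193.9], [0.0, 0.0, 1.0]] [[0.0277, -0.9995, -0.0144], [-0.9862, -0.025, -0.1635], [0.1631, 0.0188, -0.9864]] [59.2, 562.7, 1057.1]
carrier 0.93 [358.   -4.7  -0.4]
carrier 0.63 [561.8  39.6  23.5]
carrier 0.56 [452.5 198.2  -5.5]
pad 0.96 [456.6 231.3  10.8]
pad 0.93 [307.9 -30.9  18.8]
pad 0.8 [528.8  61.   31.3]
bridge 0.86 [631.3   3.7  34.5]
stop 0.75 [685.  -24.7  12. ]
stop 0.55 [529.6  60.2  34.5]
do
[... 178 characters left out ...]
s': array([-1.21105144,  0.46744832, -0.01160484,  1.602711  ,  0.00599662,
        1.07137236, -0.05629853]), 'joint_velocities': array([-1.47022721e-03,  1.43863402e-04, -4.43448611e-05, -2.17710752e-04,
        1.29219725e-03,  1.79196877e-04,  1.76573416e-03]), 'joint_torque': array([ 3.46728611e-04, -5.20348120e+01, -1.21724198e-02, -2.44043076e+01,
       -5.66455896e-02,  1.12546739e-02,  2.14928235e-05]), 'tcp_pos': array([254.80596385, 597.99055275, 214.62136019]), 'tcp_rot': array([ 0.31604899,  1.54755334, -0.31590777]), 'contact_force': array([ 0.0857539 , -0.23416871, -0.16565681]), 'wrist_torque': array([-0.01441209, -0.03101005,  0.01683065]), 'grip_width': 0.9974092171524649}
```

View pics/a_side.png

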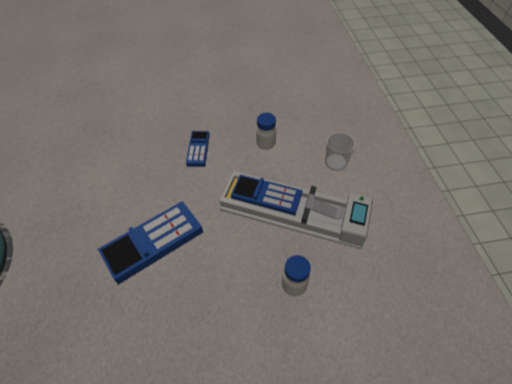

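View pics/a_top.png

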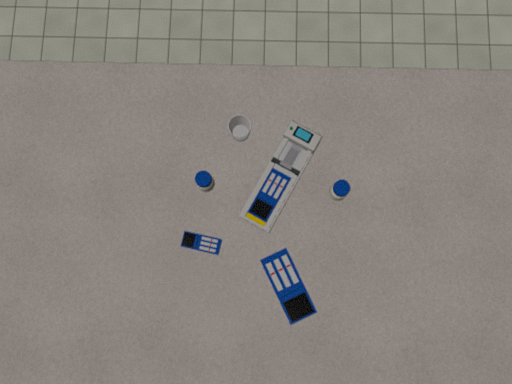

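The candidates in the side view are the large one at (152,240), the small one at (198,148), and the one in the dock at (265,195). The carrier in the dock is the middle-sized one and lies on the yellow platform, so it fits the description. Next I'll fit the dock pose and confirm it in an enlarged overlay.

```bash
cat > h.py <<'E'
from cell import robot,grip,kin,viewer
import cv2,numpy as np
from scipy.spatial.transform import Rotation as Ro
def proj(c,X):
    i=viewer.camera_info(c); K=np.array(i["camera_matrix"]); p=(np.array(i["R"])@np.atleast_2d(X).T).T+i["t"]; q=p@K.T
    return q[:,:2]/q[:,2:]
def W(pose,P):
    x,y,a=pose; P=np.atleast_2d(P).astype(float); c,s=np.cos(a),np.sin(a)
    return np.c_[x+c*P[:,0]-s*P[:,1], y+s*P[:,0]+c*P[:,1], P[:,2]]
def box(x0,x1,y0,y1,z): return [[x0,y0,z],[x1,y0,z],[x1,y1,z],[x0,y1,z]]
def overlay(c,im,pose,items,fn,k=5,ctr=None,half=(75,55)):
    u,v=proj(c,W(pose,[-25,0,20]))[0] if ctr is None else ctr
    x0,y0=int(u-half[0]),int(v-half[1]); cr=im[y0:y0+2*half[1],x0:x0+2*half[0],::-1]
    cr=cv2.resize(cr,None,fx=k,fy=k,interpolation=cv2.INTER_CUBIC)
    for P,col in items:
        q=((proj(c,W(pose,P))-[x0,y0]+.5)*k).astype(np.int32); cv2.polylines(cr,[q],True,col,1)
    cv2.imwrite(fn,cr)
E
python3 - <<'E'
from h import *
from scipy.optimize import least_squares
# per-camera pinpoint obs, refine with dock silhouettes
D=[([5,0],[629.2,4.0]),([68,0],[684.9,-25.3]),([0,0],[626.5,7.7])]
L=[[527.2,60.3],[560.6,40.9]]
def r(p):
    o=[]
    c,s=np.cos(p[2]),np.sin(p[2])
    for a,b in D: o+=list(W(p,[a+[0]])[0,:2]-b)
    for b in L:
        d=np.array(b)-p[:2]; o.append(-s*d[0]+c*d[1])
    return o
p=least_squares(r,[625,6,-.49]).x; print(p,np.degrees(p[2]),np.round(r(p),1))
c,s=np.cos(p[2]),np.sin(p[2])
for b in L: print("dock x",(np.array(b)-p[:2])@[c,s])
np.save("pose.npy",p)
cx=-72
for cam in("side","top"):
    im=viewer.read_camera(cam)
    for d in viewer.silhouettes("dock",cam): print(cam,d["confidence"],d["mask"].sum(),cv2.minAreaRect(np.argwhere(d["mask"])[:,::-1].astype(np.float32)))
    for d in viewer.silhouettes("carrier",cam): print(cam,"car",d["confidence"],d["mask"].sum(),d["mask"].nonzero()[0].mean(),d["mask"].nonzero()[1].mean())
    overlay(cam,im,p,[(box(-147,115,-42,42,0),(0,255,0)),(box(0,10,-36.5,36.5,40.5),(0,0,255)),(box(cx-60,cx+60,-25,25,36),(0,255,255)),(box(cx-57,cx-21,-21,21,36),(255,0,255))],f"pics/b_{cam}.png")
E
```

```text
[ 6.25386159e+02  6.89972693e+00 -4.94305745e-01] -28.321632999819514 [ 0.6  0.5  0.3 -0.1 -1.1 -0.8  0.4 -0.8]
dock x -111.76729862175031
dock x -73.16157579242736
side 0.98 4661 ((295.38238525390625, 204.97061157226562), (150.12954711914062, 52.1451530456543), 14.03624439239502)
side car 0.95 1791 194.12339475153544 266.86208821887215
side car 0.84 4033 241.56012893627573 149.6932804363997
side car 0.67 702 148.08404558404558 197.61680911680912
top 0.86 2708 ((280.3651428222656, 175.86444091796875), (35.97769546508789, 111.45025634765625), 28.442928314208984)
top car 0.8 1050 193.9038095238095 269.5257142857143
top car 0.64 2096 285.8797709923664 288.34875954198475
top car 0.59 654 241.88990825688074 201.3119266055046
top car 0.46 2840 168.75 284.7028169014084
```

View pics/b_side.png

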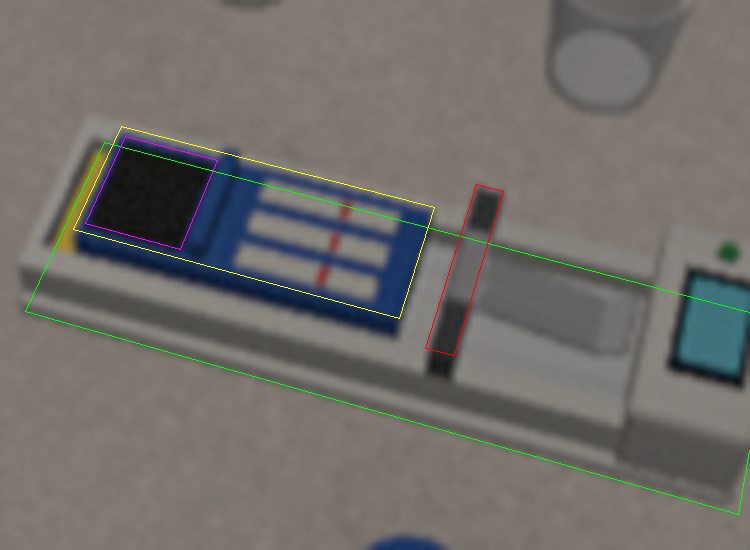

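View pics/b_top.png

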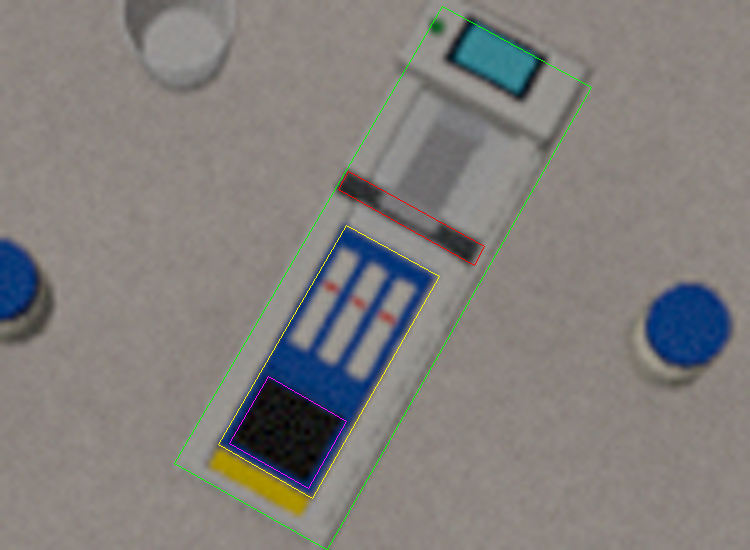

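Overlays: the side view shows the carrier in the dock with its black pad at (165,190) in the crop and the bridge at (465,270). The top view matches at pad (288,432) and bridge (411,217). The pose agrees to about 2 mm, and this is confirmed as the middle-sized carrier on the platform. Now I'll shut the fingers and move above the pad.

```bash
cat >> h.py <<'E'
pose=np.load("pose.npy"); a=pose[2]
def rot(sg):
    x=np.array([0,0,-1.]); y=sg*np.array([-np.sin(a),np.cos(a),0]); return Ro.from_matrix(np.c_[x,y,np.cross(x,y)]).as_rotvec()
def st():
    s=robot.observe(); f=s["contact_force"]; q=s["tcp_pos"]; d=q[:2]-pose[:2]; c,n=np.cos(a),np.sin(a)
    r=dict(t=s["t"],x=d@[c,n],y=d@[-n,c],z=q[2],fx=f[:2]@[c,n],fy=f[:2]@[-n,c],fz=f[2]); return r
def pr(): print({k:round(float(v),2) for k,v in st().items()})
E
python3 - <<'E'
from h import *
for sg in(1,-1):
    q=kin.ik(W(pose,[-104,0,110])[0],rot(sg)); print(sg,None if q is None else np.round(q,2))
sg=min((1,-1),key=lambda g:np.abs(kin.ik(W(pose,[-104,0,110])[0],rot(g))-robot.observe()["joints"]).max())
print(sg); np.save("sg.npy",sg)
grip(0.0,20); pr()
robot.movep(W(pose,[-104,0,110])[0],rot(sg)); pr()
robot.servo_line(W(pose,[-104,0,50])[0],feed=60); robot.hold(.2); pr(); print(robot.observe()["grip_width"])
for c in("side","top"):
    im=viewer.read_camera(c); overlay(c,im,pose,[(box(-114,-94,-18,18,50),(0,255,0))],f"pics/c_{c}.png")
E
```

```text
1 [-0.42  0.42  0.31  1.98 -0.18  0.76  1.08]
-1 [-1.08  0.87  1.34  2.02 -0.97  1.12 -1.35]
1
{'t': 2.45, 'x': -606.63, 'y': 344.5, 'z': 214.57, 'fx': -0.11, 'fy': 0.15, 'fz': 1.69}
{'t': 4.66, 'x': -104.47, 'y': 1.19, 'z': 110.11, 'fx': 0.16, 'fy': 0.15, 'fz': 0.7}
{'t': 6.01, 'x': -103.84, 'y': 0.18, 'z': 50.36, 'fx': 0.51, 'fy': 0.85, 'fz': -0.57}
0.0017170164016054121
```

View pics/c_side.png

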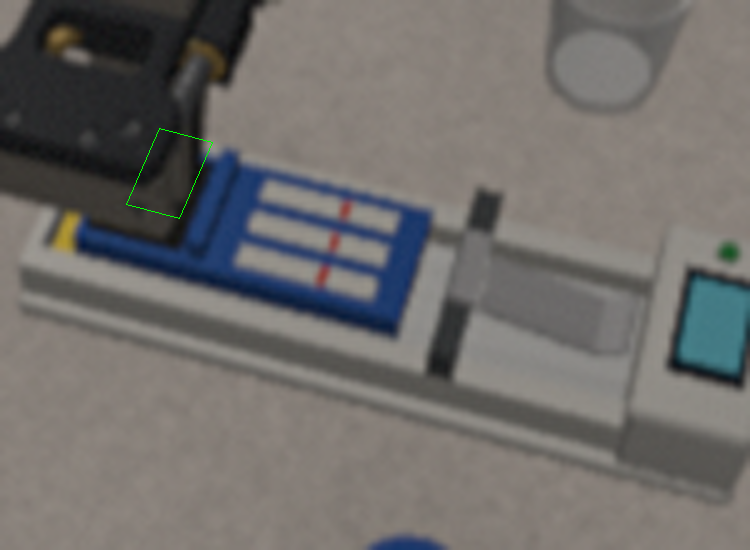

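View pics/c_top.png

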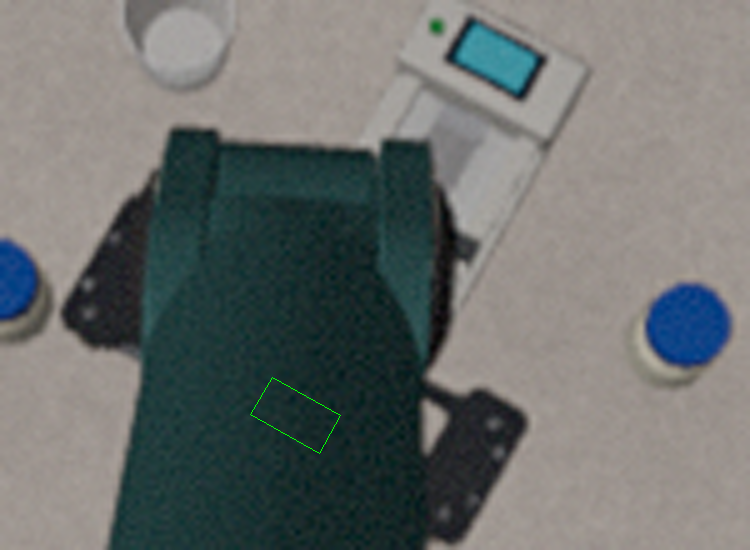

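The side picture shows the shut fingertips just behind the ridge, with the lower edge at about (175,235) and the ridge at (212,205). The arm hides the carrier in the top view. Next I'll press down in guarded steps.

```bash
python3 - <<'E'
from h import *
robot.servo_line(W(pose,[-104,0,41])[0],feed=60); pr()
for z in (38,36,34,32,30,29,28,27,26,25,24,23,22):
    robot.servo_line(W(pose,[-104,0,z])[0],feed=25); robot.hold(.05); print(z,end=" "); pr()
    if st()["fz"]>30: break
E
```

```text
{'t': 6.41, 'x': -104.44, 'y': -0.32, 'z': 40.35, 'fx': 0.17, 'fy': -0.36, 'fz': 0.21}
38 {'t': 6.72, 'x': -104.03, 'y': -0.04, 'z': 37.94, 'fx': -0.31, 'fy': 0.11, 'fz': -0.61}
36 {'t': 7.03, 'x': -103.63, 'y': 0.24, 'z': 36.37, 'fx': 0.55, 'fy': -0.12, 'fz': 2.59}
34 {'t': 7.33, 'x': -103.65, 'y': 0.25, 'z': 34.24, 'fx': 0.44, 'fy': -0.31, 'fz': 3.97}
32 {'t': 7.62, 'x': -103.65, 'y': 0.26, 'z': 32.28, 'fx': 1.42, 'fy': -0.66, 'fz': 5.77}
30 {'t': 7.92, 'x': -103.65, 'y': 0.22, 'z': 30.46, 'fx': -0.1, 'fy': 0.03, 'fz': 6.92}
29 {'t': 8.22, 'x': -103.64, 'y': 0.25, 'z': 30.35, 'fx': -1.84, 'fy': -1.24, 'fz': 15.88}
28 {'t': 8.53, 'x': -103.6, 'y': 0.32, 'z': 30.29, 'fx': -4.12, 'fy': -3.36, 'fz': 25.46}
27 {'t': 8.82, 'x': -103.58, 'y': 0.29, 'z': 30.2, 'fx': -6.68, 'fy': -4.14, 'fz': 34.16}
```

```bash
python3 - <<'E'
from h import *
for x in (-101,-98,-95,-92,-88,-82,-76,-70,-64):
    robot.servo_line(W(pose,[x,0,27.3])[0],feed=30); print(x,end=" "); pr()
    s=st()
    if s["fx"]<-35 or s["fz"]<12 or s["fz"]>60: print("stop");break
for c in("side",):
    im=viewer.read_camera(c); overlay(c,im,pose,[],f"pics/d_{c}.png")
E
```

```text
-101 {'t': 9.07, 'x': -103.43, 'y': 0.29, 'z': 30.19, 'fx': -12.77, 'fy': -5.79, 'fz': 38.18}
-98 {'t': 9.32, 'x': -103.36, 'y': 0.29, 'z': 30.13, 'fx': -19.0, 'fy': -5.91, 'fz': 45.09}
-95 {'t': 9.57, 'x': -103.22, 'y': 0.28, 'z': 30.09, 'fx': -25.32, 'fy': -5.5, 'fz': 50.99}
-92 {'t': 9.82, 'x': -100.64, 'y': 0.79, 'z': 30.1, 'fx': -25.9, 'fy': -4.58, 'fz': 50.72}
-88 {'t': 10.11, 'x': -96.07, 'y': 1.47, 'z': 30.14, 'fx': -25.46, 'fy': -2.81, 'fz': 48.16}
-82 {'t': 10.46, 'x': -90.36, 'y': 1.77, 'z': 30.16, 'fx': -25.81, 'fy': -3.46, 'fz': 47.87}
-76 {'t': 10.81, 'x': -85.28, 'y': 1.86, 'z': 30.21, 'fx': -27.84, 'fy': -3.41, 'fz': 48.62}
-70 {'t': 11.16, 'x': -79.08, 'y': 1.85, 'z': 30.19, 'fx': -27.0, 'fy': -2.37, 'fz': 48.96}
-64 {'t': 11.51, 'x': -72.79, 'y': 1.91, 'z': 30.21, 'fx': -26.8, 'fy': -2.47, 'fz': 47.68}
```

View pics/d_side.png

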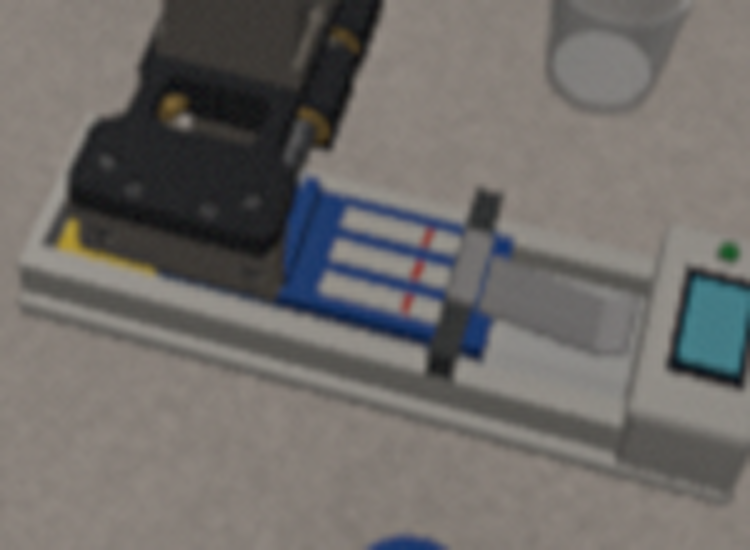

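The nose has passed under the bridge, with blue visible at (500,245) beyond it, and the carrier is still pressed down. I'll carry on to the stop.

```bash
python3 - <<'E'
from h import *
for x in (-58,-52,-46,-40,-34,-28,-24,-21,-18,-16,-14,-12,-10,-8,-6,-4,-2,0):
    robot.servo_line(W(pose,[x,0,28])[0],feed=30); print(x,end=" "); pr()
    s=st()
    if s["fx"]<-40 or s["fz"]<12 or s["fz"]>65 : print("stop");break
for c in("side",):
    im=viewer.read_camera(c); overlay(c,im,pose,[],f"pics/e_{c}.png")
E
```

```text
-58 {'t': 11.91, 'x': -63.39, 'y': 2.02, 'z': 30.31, 'fx': -16.91, 'fy': -0.42, 'fz': 32.92}
-52 {'t': 12.26, 'x': -57.93, 'y': 2.02, 'z': 30.3, 'fx': -18.61, 'fy': -0.7, 'fz': 34.63}
-46 {'t': 12.61, 'x': -52.59, 'y': 2.07, 'z': 30.31, 'fx': -21.0, 'fy': -1.09, 'fz': 36.34}
-40 {'t': 12.96, 'x': -50.73, 'y': 2.06, 'z': 30.26, 'fx': -28.75, 'fy': -2.51, 'fz': 46.03}
-34 {'t': 13.31, 'x': -45.33, 'y': 2.14, 'z': 30.3, 'fx': -30.42, 'fy': -2.26, 'fz': 45.92}
-28 {'t': 13.66, 'x': -39.01, 'y': 2.16, 'z': 30.29, 'fx': -29.72, 'fy': -3.18, 'fz': 45.62}
-24 {'t': 13.94, 'x': -34.53, 'y': 2.22, 'z': 30.29, 'fx': -30.17, 'fy': -2.97, 'fz': 43.27}
-21 {'t': 14.19, 'x': -31.15, 'y': 2.23, 'z': 30.3, 'fx': -29.38, 'fy': -3.3, 'fz': 42.84}
-18 {'t': 14.44, 'x': -27.98, 'y': 2.28, 'z': 30.31, 'fx': -26.28, 'fy': -2.05, 'fz': 41.5}
-16 {'t': 14.69, 'x': -26.22, 'y': 2.24, 'z': 30.29, 'fx': -28.52, 'fy': -2.25, 'fz': 43.01}
-14 {'t': 14.94, 'x': -24.17, 'y': 2.27, 'z': 30.32, 'fx': -27.78, 'fy': -2.36, 'fz': 41.93}
-12 {'t': 15.19, 'x': -22.51, 'y': 2.28, 'z': 30.31, 'fx': -29.32, 'fy': -2.52, 'fz': 43.43}
-10 {'t': 15.44, 'x': -22.41, 'y': 2.27, 'z': 30.3, 'fx': -32.7, 'fy': -3.07, 'fz': 47.03}
-8 {'t': 15.69, 'x': -22.38, 'y': 2.27, 'z': 30.26, 'fx': -37.02, 'fy': -4.24, 'fz': 50.54}
-6 {'t': 15.94, 'x': -22.28, 'y': 2.3, 'z': 30.26, 'fx': -40.13, 'fy': -4.59, 'fz': 55.31}
stop
```

View pics/e_side.png

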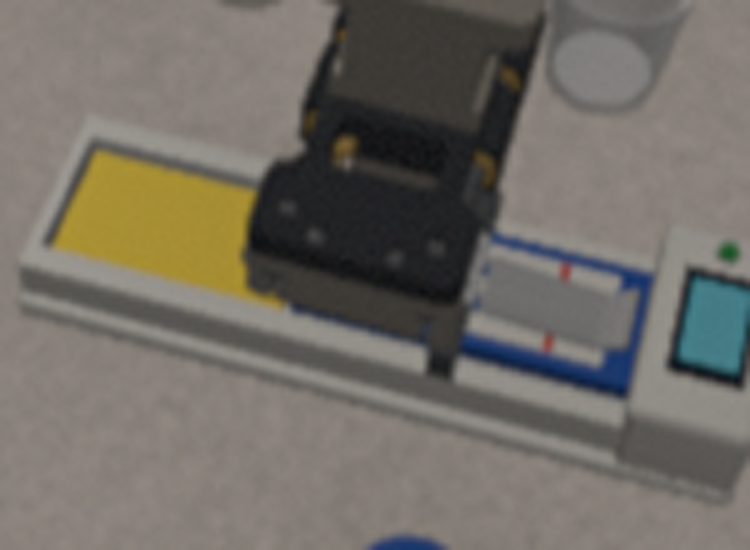

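The nose has reached the reader head at (635,390), and the force climbs with no further motion. I'll ease the pressure off while still biased forward, then lift.

```bash
python3 - <<'E'
from h import *
robot.servo_line(W(pose,[-16,1,28.5])[0],feed=30); pr()
robot.servo_line(W(pose,[-19,1.5,30])[0],feed=20); robot.hold(.1); pr()
robot.servo_line(W(pose,[-22,2,34])[0],feed=20); pr()
robot.servo_line(W(pose,[-24,2,70])[0],feed=60); pr()
robot.servo_line(W(pose,[-60,0,150])[0],feed=150); pr()
robot.movep(W(pose,[-190,0,220])[0],robot.observe()["tcp_rot"]); robot.hold(.2);pr()
cx=8
for c in("side","top"):
    im=viewer.read_camera(c); overlay(c,im,pose,[(box(cx-60,cx+60,-25,25,30),(0,255,255)),(box(cx-57,cx-21,-21,21,30),(255,0,255))],f"pics/f_{c}.png")
    overlay(c,im,pose,[],f"pics/g_{c}.png")
    i=viewer.camera_info(c)
    for n in("pad","carrier","bottle_a","beaker"):
        for d in viewer.pinpoint(n,c):
            w=np.array(i["R"]).T@(np.array(d["at"])-i["t"]); e=w[:2]-pose[:2]
            print(c,n,round(d["confidence"],2),np.round(w,1),"dock x",round(e@[np.cos(a),np.sin(a)],1))
E
```

```text
{'t': 16.48, 'x': -22.68, 'y': 2.28, 'z': 30.33, 'fx': -19.66, 'fy': -2.41, 'fz': 31.05}
{'t': 16.89, 'x': -21.42, 'y': 2.23, 'z': 30.43, 'fx': -7.03, 'fy': 0.4, 'fz': 12.46}
{'t': 17.29, 'x': -22.04, 'y': 1.7, 'z': 33.65, 'fx': -0.19, 'fy': -0.04, 'fz': -0.14}
{'t': 18.04, 'x': -24.15, 'y': 1.98, 'z': 70.02, 'fx': 0.01, 'fy': -0.08, 'fz': -0.93}
{'t': 18.77, 'x': -60.18, 'y': -0.19, 'z': 149.45, 'fx': -0.55, 'fy': -0.42, 'fz': -0.19}
{'t': 19.62, 'x': -188.92, 'y': -0.54, 'z': 219.03, 'fx': 0.45, 'fy': -0.71, 'fz': -0.22}
side pad 0.96 [451.5 227.   10.7] dock x -257.5
side pad 0.92 [309.4 -29.7  17.8] dock x -260.8
side pad 0.73 [600.1  20.6  31.8] dock x -28.8
side carrier 0.91 [354.2 -11.3  -1.6] dock x -230.1
side carrier 0.6 [634.3   7.5  15.5] dock x 7.6
side carrier 0.58 [450.4 200.5   2.6] dock x -245.9
side bottle_a 0.93 [ 5.758e+02 -1.235e+02  5.000e-01] dock x 18.2
side bottle_a 0.79 [5.879e+02 1.949e+02 1.000e-01] dock x -122.2
side beaker 0.85 [720.5 115.5  -2.9] dock x 32.2
top pad 0.94 [310.1 -32.   18.8] dock x -259.1
top pad 0.67 [454.6 230.1  13.3] dock x -256.2
top pad 0.61 [601.1  24.9  30.9] dock x -30.0
top pad 0.16 [720.2 114.3  -1.6] dock x 32.5
top carrier 0.86 [ 3.586e+02 -8.900e+00  2.000e-01] dock x -227.4
top carrier 0.71 [634.3   5.9  15.7] dock x 8.3
top carrier 0.66 [629.4   2.6  34.7] dock x 5.5
top carrier 0.56 [687.7 -25.2  11.5] dock x 70.1
top carrier 0.48 [452.2 201.4  -2.2] dock x -244.7
top bottle_a 0.83 [ 5.756e+02 -1.233e+02 -5.000e-01] dock x 18.0
top bottle_a 0.6 [592.7 189.2   5.5] dock x -115.3
top beaker 0.69 [719.8 114.7   3. ] dock x 32.0
```

View pics/g_side.png

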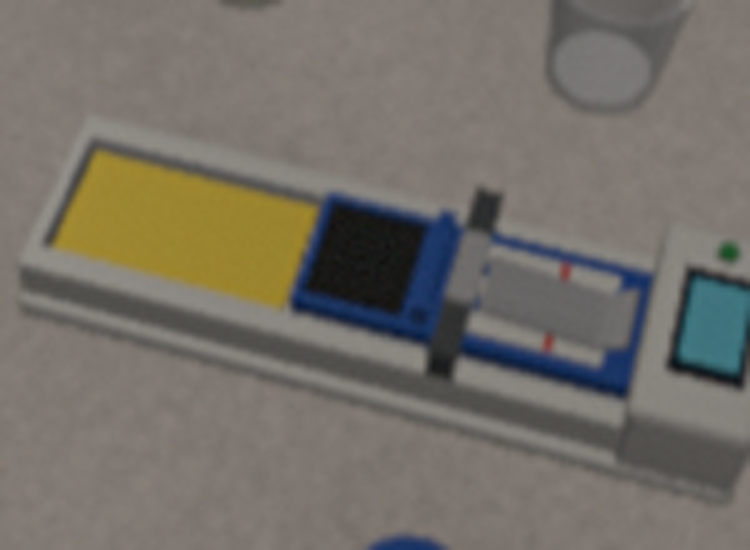

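View pics/f_top.png

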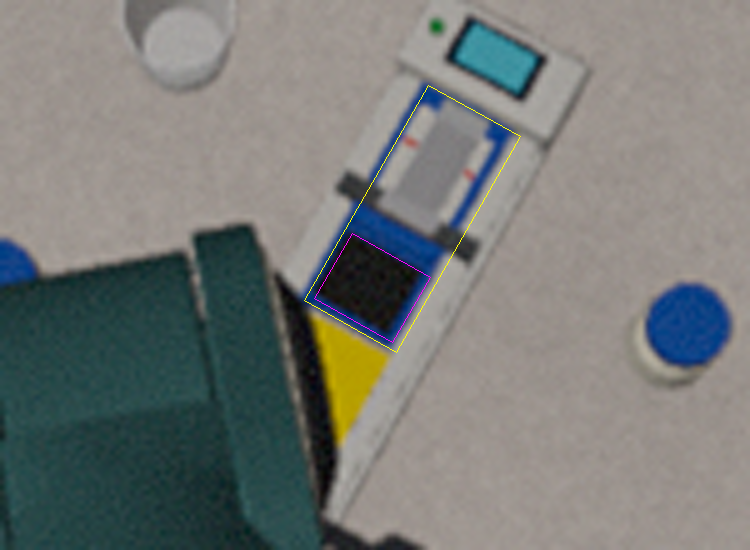

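```bash
python3 - <<'E'
from h import *
im=viewer.read_camera("side")
ctr=proj("side",W(pose,[-95,0,20]))[0]; c2=proj("side",W(pose,[60,0,20]))[0]
overlay("side",im,pose,[(box(-143,-55,-26.5,26.5,20),(0,0,255)),(box(-143,-55,-26.5,26.5,14),(0,255,0)),(box(-52,68,-25,25,30),(255,0,255))],"pics/h1.png",k=10,ctr=ctr,half=(38,28))
overlay("side",im,pose,[(box(-52,68,-25,25,30),(255,0,255)),([[68,-26,14],[68,26,14],[68,26,44],[68,-26,44]],(0,255,0))],"pics/h2.png",k=10,ctr=c2,half=(38,28))
E
```

```text
(no output)
```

View pics/h1.png

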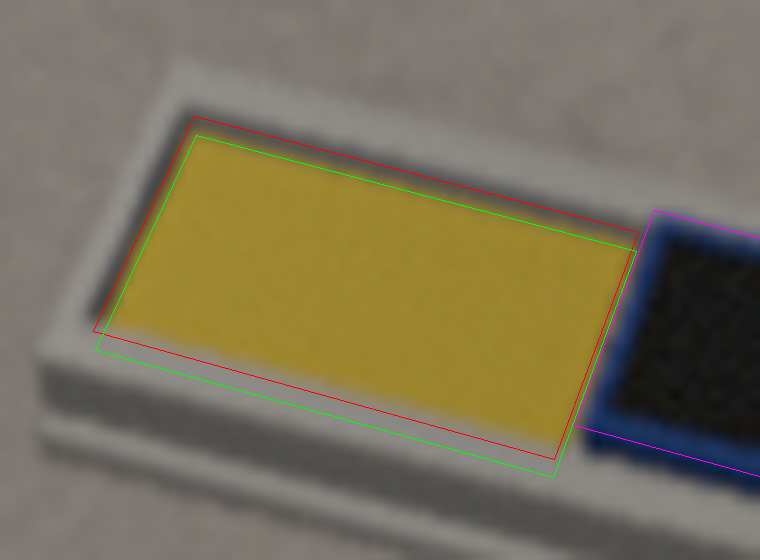

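View pics/h2.png

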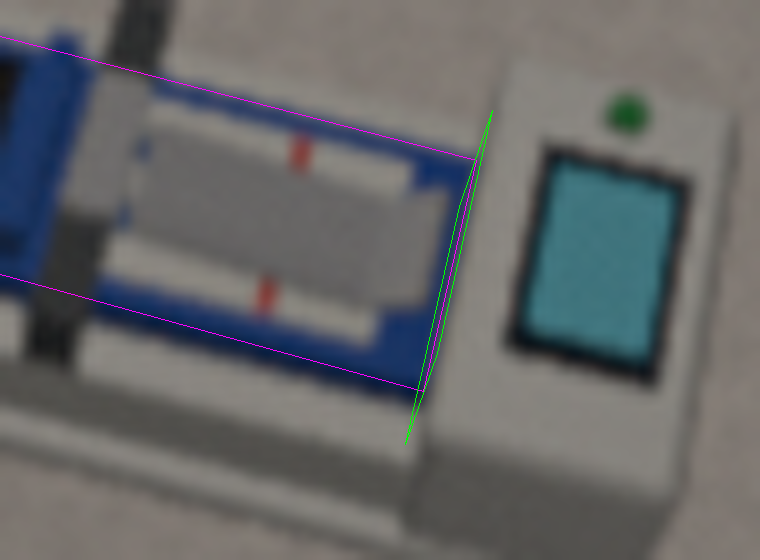

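The height of the yellow platform is hard to judge by overlay alone. I'll compare the rear strip with the start picture (platform up) and the mid-slide picture (platform pressed).

```bash
python3 - <<'E'
import cv2,numpy as np
from h import *
now=cv2.imread("pics/g_side.png");d=cv2.imread("pics/d_side.png")
im=cv2.imread("pics/a_side.png")
overlay("side",im[:,:,::-1],pose,[],"pics/a_crop.png"); a0=cv2.imread("pics/a_crop.png")
r=lambda i:cv2.resize(i[130:300,30:120],None,fx=2.8,fy=2.8)
cv2.imwrite("pics/cmp.png",np.hstack([r(a0),r(d),r(now)]))
for n,i in(("start",a0),("pressed",d),("now",now)):
    yel=(i[:,:,2].astype(int)-i[:,:,0])
    print(n,[ (y,int(np.argmax(yel[y,30:120]>50))+30) for y in range(150,265,12)])
E
```

```text
start [(150, 99), (162, 89), (174, 84), (186, 79), (198, 72), (210, 67), (222, 62), (234, 57), (246, 54), (258, 30)]
pressed [(150, 30), (162, 30), (174, 30), (186, 30), (198, 30), (210, 30), (222, 68), (234, 62), (246, 57), (258, 89)]
now [(150, 30), (162, 89), (174, 84), (186, 79), (198, 72), (210, 67), (222, 62), (234, 57), (246, 54), (258, 89)]
```

View pics/cmp.png

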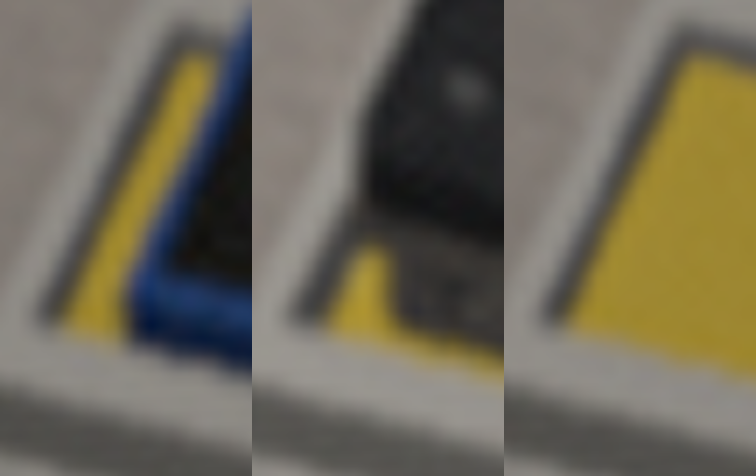

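The rear edge of the yellow platform is pixel-identical to the start ("up") and 3–6 px away from the pressed picture, so the platform has popped up. The hard stop in the force trace and the network's dock x of about 8 both put the carrier home.

```bash
python3 - <<'E'
from h import *
robot.job_done(); pr()
E
```

```text
the job is handed in; nothing more can be done
the job is handed in; nothing more can be done
```

The middle-sized blue carrier is home in the reader dock, and I handed the job in at about 20 s of the 40 s allowed. With the fingers shut, I pressed it fully down (fingertips at about 30 mm) and slid it under the bridge and leaf spring, pressing with 33–55 N and pushing with up to 40 N. At the end stop I eased off, lifted and moved clear.

**Last checks:**
- **Carrier position:** both cameras put the carrier origin at dock x 7.6 and 8.3 mm, against 8 mm when fully home. The carrier stopped moving while the push force rose from 29 to 40 N.
- **Platform:** its rear edge sits on the same pixels as at the start, when it was up, and differs from the picture taken while it was pressed.
- **Bystanders:** the bottles and the beaker are where they were, within 4 mm of camera noise.

**Disagreements:**
- **Stopping point:** the fingertips stopped at dock x -22.3 mm, about 2 mm short of the -20 mm I expected. That is within the calibration error.
- **Side-view overlay:** it was off by 1–2 pixels, so I judged the platform's height by comparing pictures.
- **Slide force:** the push was above the 8–20 N you gave because I pressed harder than needed.

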